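# Charge the ring die with the drop charger

## Task

The steel slug waits in the cup of the four-legged drop charger. Pick the charger up by its handle, stand it centrally astride the low ring die and let go of it, then press its release tab down so that the bottom opens and the slug drops into the bore of the ring. Leave the charger standing there, do not touch the slug with the fingers and do not shove the ring about.

Things in the scene. Friction and masses are not known exactly. Their poses are not given: they have to be found in the camera images.
- charger: drop charger, 0.5 kg: grey steel deck 126 mm square, 71 mm high, on 4 corner legs (leg centres 52 mm from its middle in x and y), a steel cup through the middle. Black handle bar over the cup along y: 14 mm wide and high, centre 126 mm above the origin, middle 46 mm free to grip, clear down to the cup's rim at 88 mm. Origin: middle of the footprint at the feet, z up; -x is the release tab's side
- tab_top (a point): centre of the top of the release tab, a ribbed steel plate 26 x 28 mm, 52 mm from the charger's middle towards its -x, 90 mm above its feet. Pressed straight down it travels 9 mm to a stop (3 N at first, 7 N at the stop) and swings both leaves of the cup's bottom open in proportion; the slug falls only in the last third. Let go, it springs back and shuts them
- slug: plain steel slug, upright cylinder 18 mm in diameter, 20 mm high, 35 g, loose in the charger's cup (40 mm along x, 26 mm along y inside) on the shut bottom leaves 54 mm above the charger's feet; origin at the centre of its underside. The open leaves hang to 33 mm above the feet
- die_ring: low turned steel ring die lying flat on the bench, 95 mm outside diameter, 27 mm high, 0.95 kg, bore about 50 mm wide, open down to the bench; origin at the centre of its underside. The centred charger's legs clear it by some 17 mm. The taller bored die nearby (102 mm across, 60 mm high) is not the one
Not all that is in view belongs to the job. Of the things that look like the die_ring, the smaller one is meant.

How it is judged:
By the outcome, as a careful person would: the job done as asked, in the order asked, and still so for the second after the job is handed in, with the robot touching nothing.
It also fails if it takes over 48 s, if anything falls off the work surface, if the arm or the gripper's body presses on something with over 40 N, if the wrist force passes 120 N, or if a joint passes its speed limit or range.

## Robot

A 6-joint arm with a two-finger parallel gripper is mounted at the origin on a cart in front of the work surface, level with it; the furniture and walls round the work are solid. World frame = base frame: x ahead of the robot, y to its left, z up, the work surface at z = 0. Lengths are in m, angles in rad, forces in N, time in s.
With the tool pointing down it reaches from about 0.275 to 0.825 m from the base axis. Payload 4.9 kg.
Tool frame: the origin (TCP) lies between the finger pads; the fingertips stand 11 mm ahead of it and the grasp point (between the pads) lies 8 mm behind it; z points along the fingers, y is the line along which they close (so a half turn about z gives the same grasp; the last joint's range is limited). The gripper opens to 85 mm and grips with 20 to 120 N. Pads are 22 mm wide; open, the fingers measure 114 mm over their backs; the gripper's body (76 mm by 85 mm) begins 54 mm behind the grasp point. The pads swing forward as they close: fully open they stand 13 mm farther back than shut.
Start: joints at [-1.255, 0.326, -0.193, 1.052, 0, 1.437], TCP at [0.239, -0.495, 0.242] pointing down, gripper open.
Joint ranges: [-2.65, 2.65], [-0.97, 1.79], [-1.3, 1.35], [-1.93, 2.1], [-1.47, 1.37], [-3.14, 3.14]. Speed limits (rad/s): [2.57, 2.57, 3.14, 3.14, 3.14, 3.14].

## Interface

Orientations are given as a unit quaternion [w, x, y, z].
In Python, from plant import readout, capture, workorder gives the robot as it stands.
- The arm moves only by the tool step_arm, never from a script. Its argument "series" is a list of rows, each an object with "slide": the shift along the world's x, y, z in units of 30 mm (1.0 is 30 mm), a list of three; "twist": the turn about the world's z in degrees; "jaw": the finger opening in mm, from 0 to 85.4. A call has 1 to 8 rows; each row shifts and turns the commanded pose from where the row before left it; what a row does not reach is not made up. A row lasts 1/12 s, in which the tool goes at most 41.7 mm and 7.16 degrees, less where a joint would pass 70% of its speed; a pose out of reach is approached as far as the arm can. A call is refused whole if a number of a shift passes 1 or a number of a turn 7.16, either way. A call with a gripper value outside its range is refused whole. The fingers move at their own pace and stop on an object; "grip_force" is the grip in N (left out, the last holds). Time passes only in rows, so rows that do not move let the fingers close. It gives the time, the measured TCP pose, the force, the opening and the grip force at its end, in the units of the state.
- readout.get_state(): the state, without advancing time (a new reading comes with each control period).
- capture(name): name is "side" or "top"; returns a dict with "color" (400x640x3 uint8, red, green, blue), "depth" (400x640 float32, m along the optical axis (not along the pixel's ray), 0 where there is no reading), "K" (3x3 intrinsics, pixels), "k1" (the pictures are not rectified: a ray, as slopes to the right and down, at radius r is drawn at 1 + k1 r^2 times it, then the intrinsics apply), "extrinsics" (4x4, takes a point from world to camera coordinates). Camera axes: x right, y up, looking along -z (the intrinsics and any distortion apply to the point x, -y, -z); pixel columns grow to the right and rows downward; lengths in m; the calibration is good to about 2 mm. A picture is of the moment at which its call begins.
- workorder.finish_job(): hands the job in; it is judged then, once.
The state is a dict: "time_s": time; "q": joint angles; "dq": joint speeds; "joint_efforts": joint torques, N m; "eef_pos": TCP position; "tcp_rot": TCP orientation; "ft_force": force on the tool from outside, world axes, zero at the start; "ft_torque": the same for the moment, N m; "opening": finger opening in m; "grip_force": force on a finger pad.
Only numpy, scipy, OpenCV 4.12 (cv2) and the standard library are available. Lean on these libraries where they do the work, as an engineer would, in place of code of your own. Each camera call takes 0.05 s, during which the arm holds its last target. There are 200 camera calls.

## Working session

There is one attempt and no reset: what is moved stays moved. The work goes in short steps, Python scripts to look and compute and a tool call to move; the robot and the scene stay as the last step left them, time stands still between calls to the robot, and variables do not carry over. Pictures are saved under pics/ and viewed, at most 10 in all, crops included, and the job is handed in when it is done.

Besides the shell and the picture viewer there is one more tool, called after "Emit:" by a JSON object that holds its "api" and its "payload", one argument or row to a line. step_arm: Moves the arm, as the interface text tells. Its arguments: {"type":"object","properties":{"series":{"type":"array"},"grip_force":{"type":"number"}},"required":["series"]}

```bash
mkdir -p pics
cat > h.py <<'E'
import numpy as np, cv2
from plant import readout, capture, workorder
def save(c,n): cv2.imwrite('pics/'+n, c['color'][:,:,::-1])
def rays(c,uv):
    uv=np.atleast_2d(np.array(uv,float)); K=c['K']
    d=np.stack([(uv[:,0]-K[0,2])/K[0,0],(uv[:,1]-K[1,2])/K[1,1]],1)
    s=d.copy()
    for _ in range(20): s=d/(1+c['k1']*(s**2).sum(1,keepdims=True))
    return s
def world(c,uv,depth):
    s=rays(c,uv); depth=np.asarray(depth,float).reshape(-1,1)
    p=np.hstack([s[:,:1],-s[:,1:],-np.ones((len(s),1))])*depth
    E=np.array(c['extrinsics']); return (p-E[:3,3])@E[:3,:3]
def onplane(c,uv,z):
    a=world(c,uv,np.zeros(len(np.atleast_2d(uv)))); b=world(c,uv,np.ones(len(a)))
    t=(z-a[:,2])/(b[:,2]-a[:,2]); return a+(b-a)*t[:,None]
def cloud(c):
    v,u=np.mgrid[0:400,0:640]; P=world(c,np.stack([u.ravel(),v.ravel()],1),c['depth'].ravel())
    P=P.reshape(400,640,3); P[c['depth']==0]=np.nan; return P
E
python3 - <<'E'
from h import *
for n in('top','side'):
    c=capture(n); save(c,n+'0.png'); E=np.array(c['extrinsics']); print(n,-E[:3,:3].T@E[:3,3],c['K'],c['k1'],E[:3,:3])
print(readout.get_state())
E
```

```text
top [0.37836937 0.34601568 1.24985557] [[478.12885062   0.         321.77570894]
 [  0.         478.12885062 199.32619889]
 [  0.           0.           1.        ]] 0.048660646114665466 [[-0.01525348 -0.999518    0.0270389 ]
 [ 0.99386304 -0.01219299  0.10994354]
 [-0.10956086  0.02854999  0.99356999]]
side [0.14724357 0.96251627 0.5051297 ] [[369.00015003   0.         317.36544046]
 [  0.         369.00015003 203.19696424]
 [  0.           0.           1.        ]] -0.004453442605920962 [[-0.85943454 -0.51124501  0.00089769]
 [ 0.25590219 -0.42866602  0.8664638 ]
 [-0.44259049  0.74489864  0.4992391 ]]
{'time_s': 0.1, 'q': array([-1.25520249e+00,  3.26919227e-01, -1.93457931e-01,  1.05197673e+00,
        1.50237260e-05,  1.43658037e+00]), 'dq': array([-1.44230065e-03, -1.61111280e-03,  1.87150494e-03, -1.39572848e-03,
        2.23386908e-03, -7.42677929e-06]), 'joint_efforts': array([ 1.18057764e-03, -4.44237864e+01,  2.63038838e+01,  7.84606556e-03,
       -1.03643085e-04,  2.72222287e-06]), 'eef_pos': array([ 0.23899206, -0.49482527,  0.24156302]), 'tcp_rot': array([-7.76263136e-04,  9.74815026e-01,  2.23013582e-01, -6.30492554e-05]), 'ft_force': array([-0.36759239,  0.83397655,  0.12409941]), 'ft_torque': array([-0.02425426, -0.0597124 , -0.00398167]), 'grip_force': 0.0, 'opening': 0.08542768505849091}
```

View pics/top0.png

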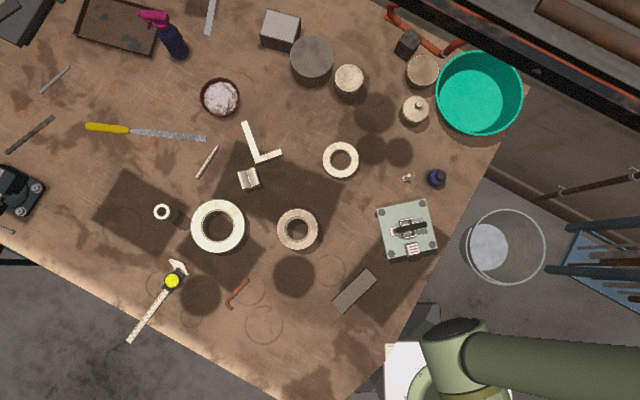

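View pics/side0.png

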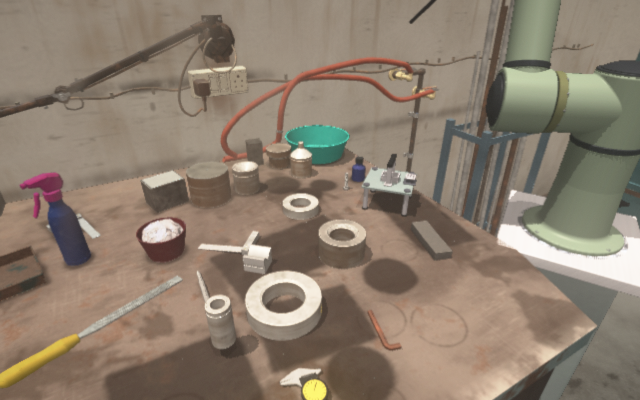

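The top view shows the charger at (407,228) with its handle along the image's horizontal and its tab at (413,248). The low ring is at (340,160), the bored die at (298,229) and the larger ring at (218,226).

```bash
cat > m.py <<'E'
from h import *
def window(P,cx,cy,r): return (abs(P[...,0]-cx)<r)&(abs(P[...,1]-cy)<r)
def ring(c,z,box):
    g=cv2.cvtColor(c['color'],cv2.COLOR_RGB2HSV); u0,u1,v0,v1=box
    m=np.zeros((400,640),np.uint8); m[v0:v1,u0:u1]=((g[v0:v1,u0:u1,2]>150))*255
    cs,h=cv2.findContours(m,cv2.RETR_CCOMP,cv2.CHAIN_APPROX_NONE)
    out=[]
    for k in cs:
        if len(k)<25: continue
        p=onplane(c,k[:,0,:],z)[:,:2]
        (x,y),(a,b),t=cv2.fitEllipse((p*1000).astype(np.float32)); out.append((round(x,1),round(y,1),round(a,1),round(b,1)))
    return out
def zmap(c,box):
    P=cloud(c); u0,u1,v0,v1=box; return P[v0:v1,u0:u1].reshape(-1,3)
E
python3 - <<'E'
from m import *
c=capture('top')
print('ring',ring(c,.027,(315,365,137,185)))
p=zmap(c,(315,365,137,185)); q=p[(p[:,2]>.018)&(p[:,2]<.036)]; print('ring depth',cv2.minEnclosingCircle((q[:,:2]*1000).astype(np.float32)),np.nanmedian(q,0))
p=zmap(c,(365,450,190,275))
print(np.histogram(p[:,2][~np.isnan(p[:,2])],bins=np.arange(-.01,.15,.01)))
d=p[(p[:,2]>.06)&(p[:,2]<.08)]; print('deck',cv2.minAreaRect((d[:,:2]*1000).astype(np.float32)),len(d))
h=p[(p[:,2]>.115)&(p[:,2]<.14)]; print('handle',cv2.minAreaRect((h[:,:2]*1000).astype(np.float32)),len(h),np.median(h,0) if len(h) else 0)
t=p[(p[:,2]>.083)&(p[:,2]<.1)]; print('mid',cv2.minAreaRect((t[:,:2]*1000).astype(np.float32)))
c4=cv2.resize(c['color'][180:280,360:455],None,fx=6,fy=6,interpolation=cv2.INTER_CUBIC); cv2.imwrite('pics/ch.png',c4[:,:,::-1])
E
```

```text
ring [(617.7, 261.1, 92.8, 93.2), (617.3, 261.9, 56.0, 57.0)]
ring depth ((617.2310791015625, 262.1898193359375), 47.843406677246094) [0.61657723 0.26256164 0.02586873]
(array([2158, 2010,   10,   26,    0,    7,   67,  656, 1529,  139,   76,
          2,    4,   36,  154]), array([-0.01,  0.  ,  0.01,  0.02,  0.03,  0.04,  0.05,  0.06,  0.07,
        0.08,  0.09,  0.1 ,  0.11,  0.12,  0.13,  0.14]))
deck ((431.7330017089844, 103.65718841552734), (131.03045654296875, 129.17062377929688), 11.415903091430664) 2185
handle ((434.2306823730469, 104.70532989501953), (14.042136192321777, 74.97791290283203), 11.070353507995605) 190 [0.43379502 0.10551852 0.13229949]
mid ((411.59814453125, 110.51188659667969), (87.79740905761719, 51.91732406616211), 12.03783893585205)
```

View pics/ch.png

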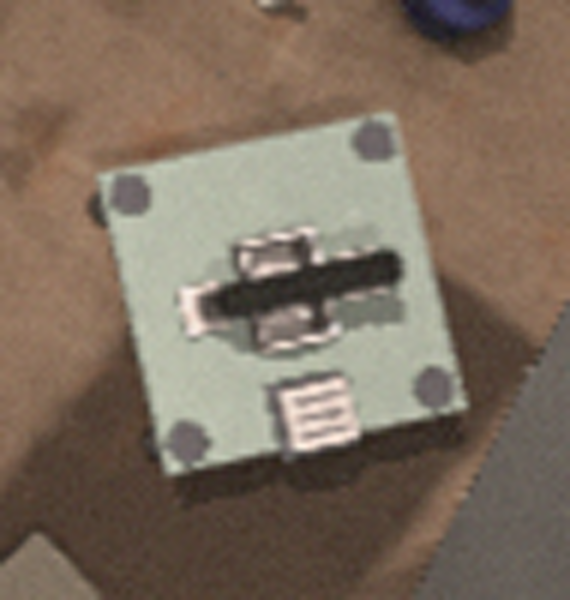

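The charger's centre is about (0.4325, 0.1045) with a yaw of about +11°, and the tab is on its -x side (crop pixel (318,412)). The ring's centre is about (0.617, 0.262). Next I approach above the handle, turning +75° on the way.

Emit:
{"api": "step_arm", "payload": {
  "series": [
    {"slide":[0.31,0.95,0],"twist":3.58,"jaw":85},
    {"slide":[0.31,0.95,0],"twist":3.58,"jaw":85},
    {"slide":[0.31,0.95,0],"twist":3.58,"jaw":85},
    {"slide":[0.31,0.95,0],"twist":3.58,"jaw":85},
    {"slide":[0.31,0.95,0],"twist":3.58,"jaw":85},
    {"slide":[0.31,0.95,0],"twist":3.58,"jaw":85},
    {"slide":[0.31,0.95,0],"twist":3.58,"jaw":85}
  ]
}}

```text
time_s: 0.73
eef_pos: [0.3043, -0.2943, 0.2421]
tcp_rot: [-0.0, 0.903, 0.43, 0.0]
ft_force: [-0.1, -0.1, 0.7]
opening: 0.085
grip_force: 0.0
```

Emit:
{"api": "step_arm", "payload": {
  "series": [
    {"slide":[0.31,0.95,0],"twist":3.58,"jaw":85},
    {"slide":[0.31,0.95,0],"twist":3.58,"jaw":85},
    {"slide":[0.31,0.95,0],"twist":3.58,"jaw":85},
    {"slide":[0.31,0.95,0],"twist":3.58,"jaw":85},
    {"slide":[0.31,0.95,0],"twist":3.58,"jaw":85},
    {"slide":[0.31,0.95,0],"twist":3.58,"jaw":85},
    {"slide":[0.31,0.95,0],"twist":3.58,"jaw":85}
  ]
}}

```text
time_s: 1.32
eef_pos: [0.3694, -0.0948, 0.2423]
tcp_rot: [0.0, 0.788, 0.616, 0.0]
ft_force: [0.3, -0.6, -0.6]
opening: 0.0851
grip_force: 0.0
```

Emit:
{"api": "step_arm", "payload": {
  "series": [
    {"slide":[0.31,0.95,0],"twist":3.58,"jaw":70},
    {"slide":[0.31,0.95,0],"twist":3.58,"jaw":70},
    {"slide":[0.31,0.95,0],"twist":3.58,"jaw":60},
    {"slide":[0.31,0.95,0],"twist":3.58,"jaw":50},
    {"slide":[0.31,0.95,-0.2],"twist":3.58,"jaw":50},
    {"slide":[0.31,0.95,-0.4],"twist":3.58,"jaw":50},
    {"slide":[0.31,0.95,-0.4],"twist":3.58,"jaw":50},
    {"slide":[0,0,0],"twist":0,"jaw":50}
  ]
}}

```text
time_s: 1.98
eef_pos: [0.4344, 0.107, 0.2103]
tcp_rot: [-0.001, 0.634, 0.774, 0.0]
ft_force: [0.1, 0.2, -0.1]
opening: 0.0501
grip_force: 0.0
```

Emit:
{"api": "step_arm", "payload": {
  "series": [
    {"slide":[-0.03,-0.05,-0.7],"twist":0,"jaw":50},
    {"slide":[0,0,-0.7],"twist":0,"jaw":50},
    {"slide":[0,0,-0.7],"twist":0,"jaw":50},
    {"slide":[0,0,-0.5],"twist":0,"jaw":50},
    {"slide":[0,0,-0.3],"twist":0,"jaw":50},
    {"slide":[0,0,-0.18],"twist":0,"jaw":50},
    {"slide":[0,0,0],"twist":0,"jaw":50}
  ]
}}

```text
time_s: 2.57
eef_pos: [0.4329, 0.1015, 0.1192]
tcp_rot: [-0.001, 0.637, 0.771, -0.001]
ft_force: [-0.3, -0.4, 0.3]
opening: 0.0501
grip_force: 0.0
```

Run:
```python
from m import *
c=capture('side'); im=cv2.resize(c['color'][100:240,310:470],None,fx=4,fy=4,interpolation=cv2.INTER_CUBIC); cv2.imwrite('pics/s1.png',im[:,:,::-1])
```

```text
(no output)
```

View pics/s1.png

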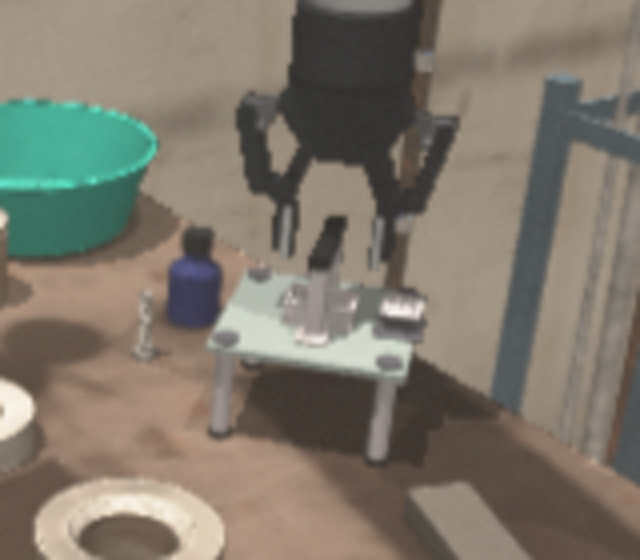

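The crop shows the open fingers (285,230) and (378,240) on either side of the black handle bar (330,240), so I close on it.

Emit:
{"api": "step_arm", "payload": {
  "series": [
    {"slide":[0,0.08,0],"twist":0,"jaw":30},
    {"slide":[0,0,0],"twist":0,"jaw":18},
    {"slide":[0,0,0],"twist":0,"jaw":8},
    {"slide":[0,0,0],"twist":0,"jaw":4},
    {"slide":[0,0,0],"twist":0,"jaw":4},
    {"slide":[0,0,0],"twist":0,"jaw":4},
    {"slide":[0,0,0],"twist":0,"jaw":4}
  ],
  "grip_force": 70
}}

```text
time_s: 3.2
eef_pos: [0.4344, 0.1043, 0.1208]
tcp_rot: [0.001, 0.636, 0.771, 0.001]
ft_force: [0.3, 0.8, 5.7]
opening: 0.0128
grip_force: 68.5
```

Emit:
{"api": "step_arm", "payload": {
  "series": [
    {"slide":[0,0,0.1],"twist":0,"jaw":4},
    {"slide":[0,0,0.2],"twist":0,"jaw":4},
    {"slide":[0,0,0.3],"twist":0,"jaw":4},
    {"slide":[0,0,0.4],"twist":0,"jaw":4},
    {"slide":[0,0,0.4],"twist":0,"jaw":4},
    {"slide":[0,0,0.3],"twist":0,"jaw":4},
    {"slide":[0,0,0.2],"twist":0,"jaw":4},
    {"slide":[0,0,0],"twist":0,"jaw":4}
  ]
}}

```text
time_s: 3.87
eef_pos: [0.4343, 0.1041, 0.1782]
tcp_rot: [0.001, 0.636, 0.771, 0.001]
ft_force: [-0.2, -0.7, -6.1]
opening: 0.0127
grip_force: 68.6
```

Emit:
{"api": "step_arm", "payload": {
  "series": [
    {"slide":[0.2,0.17,0],"twist":0,"jaw":4},
    {"slide":[0.4,0.34,0],"twist":0,"jaw":4},
    {"slide":[0.6,0.51,0],"twist":0,"jaw":4},
    {"slide":[0.7,0.6,0],"twist":0,"jaw":4},
    {"slide":[0.7,0.6,0],"twist":0,"jaw":4},
    {"slide":[0.7,0.6,0],"twist":0,"jaw":4},
    {"slide":[0.7,0.6,0],"twist":0,"jaw":4},
    {"slide":[0.7,0.6,0],"twist":0,"jaw":4}
  ]
}}

```text
time_s: 4.53
eef_pos: [0.575, 0.226, 0.1753]
tcp_rot: [-0.001, 0.636, 0.771, -0.001]
ft_force: [-0.8, -0.4, -6.1]
opening: 0.0127
grip_force: 68.6
```

Emit:
{"api": "step_arm", "payload": {
  "series": [
    {"slide":[0.6,0.51,0],"twist":0,"jaw":4},
    {"slide":[0.4,0.34,0],"twist":0,"jaw":4},
    {"slide":[0.25,0.21,0],"twist":0,"jaw":4},
    {"slide":[0.15,0.13,0],"twist":0,"jaw":4},
    {"slide":[0.05,0.04,0],"twist":0,"jaw":4},
    {"slide":[0,0,0],"twist":0,"jaw":4},
    {"slide":[0,0,0],"twist":0,"jaw":4},
    {"slide":[0,0,0],"twist":0,"jaw":4}
  ]
}}

```text
time_s: 5.2
eef_pos: [0.6174, 0.2611, 0.1767]
tcp_rot: [-0.0, 0.637, 0.771, -0.0]
ft_force: [0.4, 0.9, -5.8]
opening: 0.0124
grip_force: 68.6
```

Run:
```python
from m import *
for n in('top','side'):
    c=capture(n); P=cloud(c); p=P[window(P,.618,.262,.1)]
    d=p[(p[:,2]>.118)&(p[:,2]<.137)]; r=cv2.minAreaRect((d[:,:2]*1000).astype(np.float32)); print(n,'deck',r,len(d))
    save(c,n+'2.png')
print(readout.get_state()['eef_pos'])
```

```text
top deck ((612.1904907226562, 271.9748840332031), (131.16140747070312, 103.8546142578125), 11.443367958068848) 1192
side deck ((613.9786376953125, 260.834228515625), (131.54124450683594, 129.28643798828125), 10.724802017211914) 972
[0.61767801 0.26116697 0.17707443]
```

View pics/side2.png

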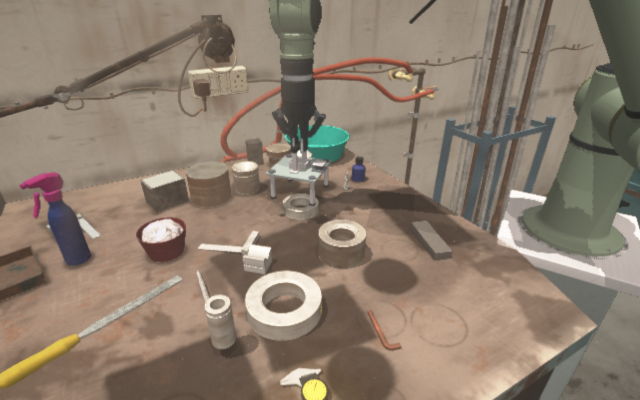

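View pics/top2.png

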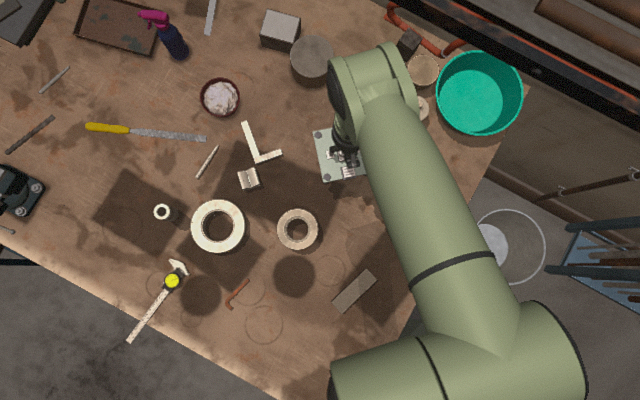

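The side view shows the charger held level above the ring (300,205), with the gripper's hold intact. The top view is mostly blocked by the arm. I'll compare the ring and the deck within the same side view.

Run:
```python
from m import *
c=capture('side'); c['color']=cv2.imread('pics/side0.png')[:,:,::-1].copy()
for th in (0,):
    print('side ring',ring(c,.027,(276,326,188,224)))
P=cloud(c)
c0=capture('side');P=cloud(c0);p=P[window(P,.618,.262,.075)]
h=p[(p[:,2]>.172)&(p[:,2]<.2)]
d=p[(p[:,2]>.115)&(p[:,2]<.14)]; A=np.c_[d[:,:2]-d[:,:2].mean(0),np.ones(len(d))]
print('deck slope',np.linalg.lstsq(A,d[:,2],rcond=None)[0])
# bench height in side depth
b=P[window(P,.6,.42,.04)]; print('bench z',np.median(b[:,2]))
r=p[(p[:,2]>.018)&(p[:,2]<.034)]; print(len(r),cv2.minAreaRect((r[:,:2]*1000).astype(np.float32)))
```

```text
side ring [(605.8, 339.5, 50.6, 87.5), (614.0, 266.8, 93.0, 98.3), (616.5, 271.9, 41.4, 51.7)]
deck slope [-0.00294483 -0.0291536   0.12680248]
bench z -0.0018825060769057378
379 ((615.6077880859375, 262.8055419921875), (92.57699584960938, 93.49526977539062), 84.66752624511719)
```

Emit:
{"api": "step_arm", "payload": {
  "series": [
    {"slide":[0.045,0.05,0],"twist":0,"jaw":4},
    {"slide":[0,0,-0.2],"twist":0,"jaw":4},
    {"slide":[0,0,-0.35],"twist":0,"jaw":4},
    {"slide":[0,0,-0.35],"twist":0,"jaw":4},
    {"slide":[0,0,-0.3],"twist":0,"jaw":4},
    {"slide":[0,0,-0.25],"twist":0,"jaw":4},
    {"slide":[0,0,-0.15],"twist":0,"jaw":4},
    {"slide":[0,0,0],"twist":0,"jaw":4}
  ]
}}

```text
time_s: 6.07
eef_pos: [0.6183, 0.2628, 0.1269]
tcp_rot: [-0.001, 0.636, 0.771, -0.001]
ft_force: [0.4, 0.1, -6.4]
opening: 0.0126
grip_force: 68.6
```

Run:
```python
from m import *
c=capture('side');P=cloud(c);p=P[window(P,.618,.262,.075)]
d=p[(p[:,2]>.065)&(p[:,2]<.093)]; A=np.c_[d[:,:2]-d[:,:2].mean(0),np.ones(len(d))]
print('slope',np.linalg.lstsq(A,d[:,2],rcond=None)[0])
p=P[window(P,.618,.262,.1)]; d=p[(p[:,2]>.068)&(p[:,2]<.09)];print(cv2.minAreaRect((d[:,:2]*1000).astype(np.float32)))
r=p[(p[:,2]>.018)&(p[:,2]<.034)]; print(len(r),cv2.minAreaRect((r[:,:2]*1000).astype(np.float32)))
s=readout.get_state();print(s['eef_pos'],s['ft_force'])
im=cv2.resize(c['color'][110:240,230:390],None,fx=4.5,fy=4.5,interpolation=cv2.INTER_CUBIC); cv2.imwrite('pics/s3.png',im[:,:,::-1])
```

```text
slope [-0.01518778 -0.0307728   0.07736687]
((614.8887939453125, 262.362548828125), (132.0185089111328, 130.18992614746094), 11.138166427612305)
322 ((615.1595458984375, 265.6369934082031), (116.40835571289062, 112.35343170166016), 11.691923141479492)
[0.61883459 0.26292049 0.1278607 ] [-0.49823673  0.0974403  -7.12361594]
```

View pics/s3.png

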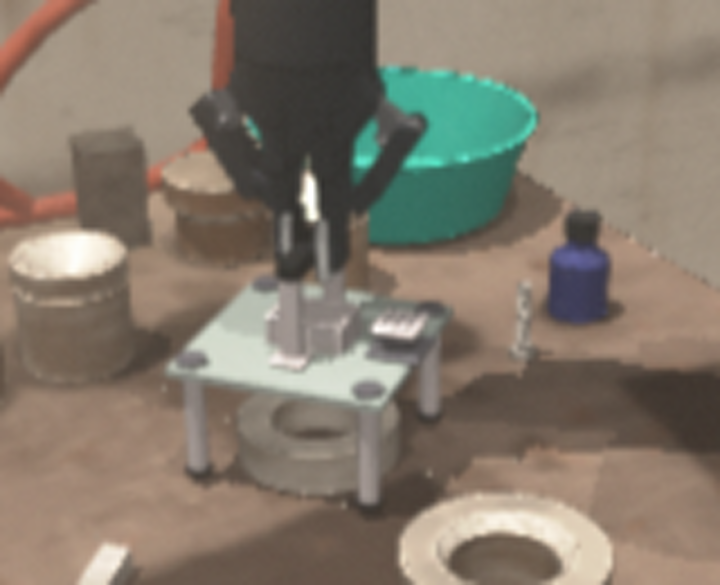

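The crop shows the charger's legs around the ring (320,440), with feet at about (198,470), (370,505) and (430,410). It's centred and hanging a few mm up, so I lower it gently.

Emit:
{"api": "step_arm", "payload": {
  "series": [
    {"slide":[0,0,-0.08],"twist":0,"jaw":4},
    {"slide":[0,0,-0.06],"twist":0,"jaw":4},
    {"slide":[0,0,-0.05],"twist":0,"jaw":4},
    {"slide":[0,0,0],"twist":0,"jaw":4}
  ]
}}

```text
time_s: 6.45
eef_pos: [0.6194, 0.2631, 0.1231]
tcp_rot: [0.0, 0.636, 0.771, -0.0]
ft_force: [-0.4, 0.5, -5.9]
opening: 0.0126
grip_force: 68.6
```

Emit:
{"api": "step_arm", "payload": {
  "series": [
    {"slide":[0,0,-0.04],"twist":0,"jaw":4},
    {"slide":[0,0,-0.03],"twist":0,"jaw":4},
    {"slide":[0,0,0],"twist":0,"jaw":4}
  ]
}}

```text
time_s: 6.7
eef_pos: [0.6193, 0.2631, 0.121]
tcp_rot: [-0.0, 0.636, 0.771, -0.0]
ft_force: [-0.3, -0.3, -6.9]
opening: 0.0126
grip_force: 68.6
```

Emit:
{"api": "step_arm", "payload": {
  "series": [
    {"slide":[0,0,-0.04],"twist":0,"jaw":4},
    {"slide":[0,0,0],"twist":0,"jaw":4},
    {"slide":[0,0,0],"twist":0,"jaw":4}
  ]
}}

```text
time_s: 6.95
eef_pos: [0.6195, 0.2631, 0.1209]
tcp_rot: [0.0, 0.636, 0.771, 0.0]
ft_force: [-3.5, -1.7, 2.9]
opening: 0.0124
grip_force: 69.7
```

It has touched down, so I release and rise.

Emit:
{"api": "step_arm", "payload": {
  "series": [
    {"slide":[0,0,0],"twist":0,"jaw":16},
    {"slide":[0,0,0],"twist":0,"jaw":22},
    {"slide":[0,0,0],"twist":0,"jaw":30},
    {"slide":[0,0,0],"twist":0,"jaw":45},
    {"slide":[0,0,0],"twist":0,"jaw":45},
    {"slide":[0,0,0.3],"twist":0,"jaw":45},
    {"slide":[0,0,0.8],"twist":0,"jaw":45},
    {"slide":[0,0,0.8],"twist":0,"jaw":45}
  ]
}}

```text
time_s: 7.62
eef_pos: [0.6185, 0.2628, 0.1769]
tcp_rot: [-0.001, 0.636, 0.771, -0.001]
ft_force: [-0.3, 0.6, 0.6]
opening: 0.0452
grip_force: 0.0
```

Emit:
{"api": "step_arm", "payload": {
  "series": [
    {"slide":[0,0,0.3],"twist":0,"jaw":20},
    {"slide":[0,0,0],"twist":0,"jaw":0},
    {"slide":[-0.3,-0.06,0],"twist":0,"jaw":0},
    {"slide":[-0.7,-0.13,0],"twist":0,"jaw":0},
    {"slide":[-0.5,-0.1,0],"twist":0,"jaw":0},
    {"slide":[-0.2,-0.04,0],"twist":0,"jaw":0},
    {"slide":[0,0,0],"twist":0,"jaw":0}
  ]
}}

```text
time_s: 8.2
eef_pos: [0.5668, 0.2529, 0.1851]
tcp_rot: [-0.001, 0.636, 0.771, -0.001]
ft_force: [-0.4, 0.3, -0.3]
opening: -0.0003
grip_force: 0.0
```

Run:
```python
from m import *
c=capture('side');P=cloud(c)
p=P[window(P,.618,.262,.1)]; d=p[(p[:,2]>.06)&(p[:,2]<.08)];print('deck',cv2.minAreaRect((d[:,:2]*1000).astype(np.float32)),np.median(d[:,2]))
g=p[(p[:,2]>.084)&(p[:,2]<.098)]; a=np.radians(11.2)
l=(g[:,:2]-[.6185,.2622])@np.array([[np.cos(a),-np.sin(a)],[np.sin(a),np.cos(a)]])
t=g[(l[:,0]<-.034)];print('tab',len(t),cv2.minAreaRect((t[:,:2]*1000).astype(np.float32)),np.median(t,0))
s=readout.get_state();print(s['eef_pos'],s['ft_force'],s['opening'])
im=cv2.resize(c['color'][110:240,230:390],None,fx=4.5,fy=4.5,interpolation=cv2.INTER_CUBIC); cv2.imwrite('pics/s4.png',im[:,:,::-1])
```

```text
deck ((616.0125732421875, 262.12481689453125), (130.74844360351562, 130.64669799804688), 10.520062446594238) 0.06920448149942204
tab 64 ((566.5935668945312, 253.60653686523438), (25.03241729736328, 28.837526321411133), 8.73412799835205) [0.56618953 0.25638282 0.08768467]
[0.56809866 0.25316053 0.18541252] [ 0.72313141  0.18396225 -0.76679125] 1.778959854645057e-05
```

View pics/s4.png

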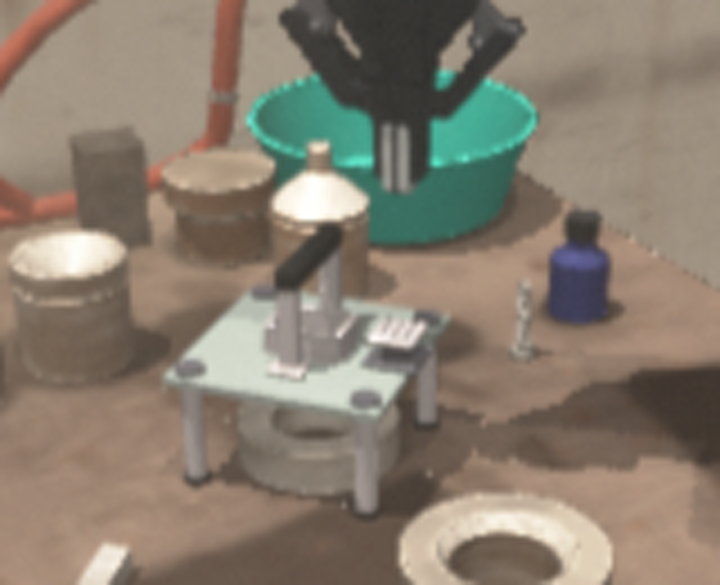

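The charger stands free, centred within about 1 mm of the ring. The closed fingers (398,160) are above the tab (397,335), so I press now.

Emit:
{"api": "step_arm", "payload": {
  "series": [
    {"slide":[0,0,-0.5],"twist":0,"jaw":0},
    {"slide":[0,0,-0.7],"twist":0,"jaw":0},
    {"slide":[0,0,-0.6],"twist":0,"jaw":0},
    {"slide":[0,0,-0.4],"twist":0,"jaw":0},
    {"slide":[0,0,-0.25],"twist":0,"jaw":0},
    {"slide":[0,0,-0.1],"twist":0,"jaw":0},
    {"slide":[0,0,0],"twist":0,"jaw":0}
  ]
}}

```text
time_s: 8.83
eef_pos: [0.5686, 0.2532, 0.1086]
tcp_rot: [-0.0, 0.636, 0.771, -0.0]
ft_force: [-0.7, 0.3, 0.1]
opening: -0.0002
grip_force: 0.0
```

Emit:
{"api": "step_arm", "payload": {
  "series": [
    {"slide":[0,0,-0.1],"twist":0,"jaw":0},
    {"slide":[0,0,-0.1],"twist":0,"jaw":0},
    {"slide":[0,0,-0.1],"twist":0,"jaw":0},
    {"slide":[0,0,0],"twist":0,"jaw":0}
  ]
}}

```text
time_s: 9.17
eef_pos: [0.5689, 0.2533, 0.1006]
tcp_rot: [0.0, 0.636, 0.771, 0.001]
ft_force: [0.4, 0.1, 0.9]
opening: 0.0
grip_force: 0.9
```

Emit:
{"api": "step_arm", "payload": {
  "series": [
    {"slide":[0,0,-0.1],"twist":0,"jaw":0},
    {"slide":[0,0,-0.1],"twist":0,"jaw":0},
    {"slide":[0,0,-0.05],"twist":0,"jaw":0},
    {"slide":[0,0,0],"twist":0,"jaw":0}
  ]
}}

```text
time_s: 9.5
eef_pos: [0.569, 0.2534, 0.0933]
tcp_rot: [0.0, 0.636, 0.771, 0.001]
ft_force: [-0.4, -0.2, 6.7]
opening: 0.0001
grip_force: 3.1
```

Emit:
{"api": "step_arm", "payload": {
  "series": [
    {"slide":[0,0,-0.05],"twist":0,"jaw":0},
    {"slide":[0,0,-0.04],"twist":0,"jaw":0},
    {"slide":[0,0,0],"twist":0,"jaw":0},
    {"slide":[0,0,0],"twist":0,"jaw":0},
    {"slide":[0,0,0],"twist":0,"jaw":0}
  ]
}}

```text
time_s: 9.92
eef_pos: [0.569, 0.2534, 0.092]
tcp_rot: [0.001, 0.636, 0.771, 0.001]
ft_force: [-3.0, 0.3, 12.2]
opening: -0.0005
grip_force: 6.4
```

It's at the stop (12 N against 7 N for the spring). I hold, then rise and clear the top camera's view.

Emit:
{"api": "step_arm", "payload": {
  "series": [
    {"slide":[0,0,0],"twist":0,"jaw":0},
    {"slide":[0,0,0],"twist":0,"jaw":0},
    {"slide":[0,0,0],"twist":0,"jaw":0},
    {"slide":[0,0,0],"twist":0,"jaw":0},
    {"slide":[0,0,0],"twist":0,"jaw":0},
    {"slide":[0,0,0],"twist":0,"jaw":0}
  ]
}}

```text
time_s: 10.42
eef_pos: [0.569, 0.2534, 0.092]
tcp_rot: [0.001, 0.636, 0.771, 0.001]
ft_force: [-2.9, -1.1, 12.6]
opening: 0.0001
grip_force: 6.4
```

Emit:
{"api": "step_arm", "payload": {
  "series": [
    {"slide":[0,0,0.1],"twist":0,"jaw":0},
    {"slide":[0,0,0.1],"twist":0,"jaw":0},
    {"slide":[0,0,0.15],"twist":0,"jaw":0},
    {"slide":[0,0,0.3],"twist":0,"jaw":0},
    {"slide":[0,0,0.8],"twist":0,"jaw":0},
    {"slide":[0,0,1],"twist":0,"jaw":0},
    {"slide":[0,0,1],"twist":0,"jaw":0},
    {"slide":[-0.3,-0.5,0.8],"twist":0,"jaw":0}
  ]
}}

```text
time_s: 11.08
eef_pos: [0.5603, 0.2398, 0.2196]
tcp_rot: [0.0, 0.636, 0.772, 0.001]
ft_force: [0.9, -0.3, -0.0]
opening: -0.0
grip_force: 0.0
```

Emit:
{"api": "step_arm", "payload": {
  "series": [
    {"slide":[-0.3,-1,0],"twist":0,"jaw":0},
    {"slide":[-0.3,-1,0],"twist":0,"jaw":0},
    {"slide":[-0.3,-1,0],"twist":0,"jaw":0},
    {"slide":[-0.3,-1,0],"twist":0,"jaw":0},
    {"slide":[-0.3,-1,0],"twist":0,"jaw":0},
    {"slide":[-0.3,-1,0],"twist":0,"jaw":0},
    {"slide":[-0.3,-1,0],"twist":0,"jaw":0},
    {"slide":[-0.3,-1,0],"twist":0,"jaw":0}
  ]
}}

```text
time_s: 11.75
eef_pos: [0.4861, -0.003, 0.2177]
tcp_rot: [-0.0, 0.636, 0.771, -0.0]
ft_force: [1.2, -0.3, -0.1]
opening: 0.0002
grip_force: 0.0
```

Run:
```python
from m import *
c=capture('top');a=cv2.resize(c['color'][110:200,295:385],(500,500),interpolation=cv2.INTER_CUBIC)
P=cloud(c)
p=P[window(P,.618,.262,.1)]; d=p[(p[:,2]>.06)&(p[:,2]<.08)];print('deck',cv2.minAreaRect((d[:,:2]*1000).astype(np.float32)))
m=window(P,.618,.262,.03); q=P[m]; print('cup z',np.sort(q[:,2])[:60:6])
s=capture('side');Q=cloud(s);p=Q[window(Q,.618,.262,.1)];r=p[(p[:,2]>.018)&(p[:,2]<.032)];l=np.hypot(r[:,0]-.6165,r[:,1]-.2625)<.054
print('ring',l.sum(),cv2.minAreaRect((r[l][:,:2]*1000).astype(np.float32)))
b=cv2.resize(s['color'][150:230,260:340],(500,500),interpolation=cv2.INTER_CUBIC)
im=cv2.resize(np.hstack([a,b]),(800,400)); cv2.imwrite('pics/f.png',im[:,:,::-1])
print(readout.get_state()['time_s'])
```

```text
deck ((617.2000122070312, 262.85614013671875), (131.5282440185547, 126.40288543701172), 11.388319969177246)
cup z [-0.00452845  0.04742976  0.04999272  0.05127922  0.05181555  0.05248714
  0.05299117  0.05319872  0.05394309  0.0548191 ]
ring 228 ((607.8246459960938, 277.29486083984375), (93.58409118652344, 62.311458587646484), 26.669536590576172)
11.85
```

View pics/f.png

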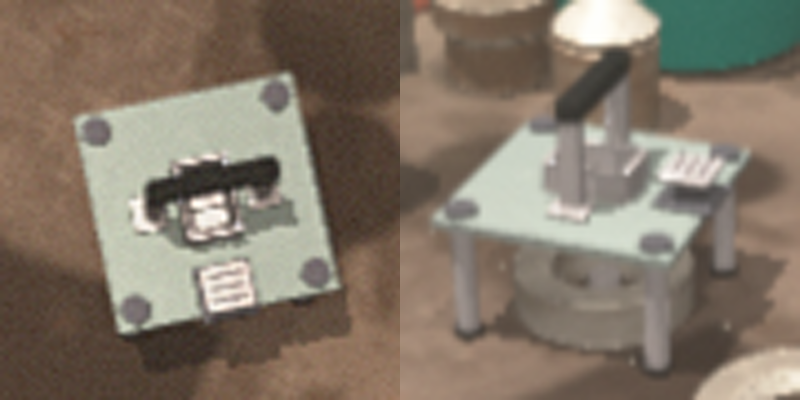

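The left (top) half shows the charger centred, with a bright patch in the cup at (210,213). In the right (side) half it stands around the ring with the tab back up at (690,165). I'll check by depth whether the cup is empty.

Run:
```python
from m import *
c=capture('top');P=cloud(c);a=np.radians(11.3)
R=np.array([[np.cos(a),-np.sin(a)],[np.sin(a),np.cos(a)]])
l=(P[...,:2]-[.6172,.2625])@R
m=(abs(l[...,0])<.019)&(abs(l[...,1])<.012)&(P[...,2]<.1)
print(np.c_[(l[m]*1000).round(0),(P[m][:,2]*1000).round(0)].astype(int).tolist())
s=capture('side');Q=cloud(s);k=(np.hypot(Q[...,0]-.6165,Q[...,1]-.2625)<.024)&(Q[...,2]<.06)
v,u=np.nonzero(k);print(np.c_[u,v,((Q[k]-[.6165,.2625,0])*1000).round(0),s['color'][k].mean(1)].astype(int).tolist())
```

```text
[[8, -3, 52], [7, -6, 55], [6, -8, 57], [7, -11, 52], [8, 10, 53], [7, 8, 56], [7, 5, 55], [7, 2, 51], [6, 0, 57], [5, -2, 56], [4, -5, 57], [5, -8, 54], [4, -10, 53], [5, 8, 53], [4, 5, 55], [4, 3, 56], [4, 0, 52], [3, -2, 53], [3, -5, 52], [1, -9, 55], [3, 8, 53], [13, 0, -3], [12, -3, -4], [1, 1, 55], [0, -1, 56], [1, -5, 48], [-1, -6, 55], [-1, -9, 51], [-1, -12, 53], [0, 9, 54], [-1, 7, 59], [-1, 4, 55], [-1, 1, 51], [-2, -1, 52], [-3, -3, 55], [-3, -6, 54], [-4, -8, 54], [-4, -11, 54], [-3, 10, 56], [-3, 7, 54], [-4, 5, 54], [-5, 2, 58], [-4, -1, 50], [-5, -3, 51], [-5, -6, 51], [-6, -8, 55], [-7, -10, 53], [-5, 10, 56], [-6, 8, 55], [-6, 5, 56], [-7, 3, 54], [-7, 0, 56], [-8, -2, 56], [-8, -5, 52], [-8, -8, 52], [-9, -10, 54], [-8, 8, 54], [-8, 6, 53], [-9, 3, 54], [-9, 1, 53], [-10, -2, 55], [-11, -4, 54], [-11, -7, 53], [-12, -9, 54], [-18, -8, 85], [-19, -10, 88], [-10, 8, 52], [-11, 6, 53], [-12, 4, 55], [-13, 1, 56], [-19, 2, 88], [-19, 10, 84]]
[[299, 203, 5, -3, 18, 128], [300, 203, 3, -5, 18, 130], [301, 203, 1, -6, 18, 129], [302, 203, -2, -6, 18, 128], [298, 204, 4, 3, 18, 126], [299, 204, 3, 0, 17, 128], [300, 204, -1, 2, 19, 129], [301, 204, -2, -2, 18, 130], [302, 204, -5, -1, 19, 130], [303, 204, -7, -5, 17, 128], [297, 205, 5, 6, 16, 99], [298, 205, 1, 8, 18, 121], [299, 205, -2, 8, 19, 128], [300, 205, -2, 3, 17, 130], [301, 205, -5, 2, 17, 130], [302, 205, -8, 3, 18, 128], [303, 205, -9, -1, 17, 122], [296, 206, 21, -11, 0, 83], [298, 206, 0, 9, 16, 116], [299, 206, -4, 11, 18, 128], [300, 206, -6, 9, 18, 131], [301, 206, -7, 6, 17, 129], [302, 206, -11, 7, 19, 124], [303, 206, -10, 0, 15, 115], [296, 207, 19, -8, -1, 100], [297, 207, 18, -12, -3, 105], [298, 207, 1, 8, 13, 119], [299, 207, -2, 8, 13, 126], [300, 207, -8, 12, 17, 128], [301, 207, -7, 6, 14, 125], [302, 207, -9, 4, 14, 124], [303, 207, -12, 4, 14, 119], [304, 207, 0, -19, -1, 110]]
```

The cup is empty: its shut floor reads 54 mm, with nothing at 74 mm. A flat top at about 19 mm in the middle of the bore is the slug standing on the bench.

```bash
python3 -c "
from plant import workorder; print(workorder.finish_job())"
```

```text
the job is handed in; nothing more can be done
None
```

The job is handed in at about 12 s on the robot's clock: the charger stands centred astride the low ring die (within about 1 mm), its cup is empty, and the slug sits upright in the ring's bore.

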